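# Stroke the spring-dome test print

### The job

On the blue print bed lies a freshly printed black strip with a curved row of six white spring domes: check that every dome moves. With closed fingertips, stroke lightly along the row dome after dome, starting at the end with the orange tile and finishing at the green one, so that each dome dips a few millimetres in turn and springs back, none of them pushed down to its stop. Then come off the strip, leaving the loose parts and tools where they are.

Things in the scene. Friction and masses are not known exactly. Their poses are not given: they have to be found in the camera images.
- bed: flat black print bed, 280 x 380 mm, with a blue sheet on top; its blue top lies 20 mm above the bench. Fixed. Origin at the centre of its underside, x across its 280 mm side, y along its 380 mm side, z up
- strip: fixed black printed strip on the blue sheet, shaped as a shallow arc (radius 250 mm, about 300 mm long, 26 to 43 mm wide, its black top 12 mm above the sheet), carrying six white spring domes in one row, about 44 to 47 mm apart centre to centre. Origin on the sheet at the middle of the arc, between domes 3 and 4; y runs along the row towards dome 1, x towards the side to which both ends curve
- start_tile: fixed orange square tile, 30 x 30 x 12 mm, beyond one end of the row, about 53 mm from the end dome: it marks the end where the stroke starts (beside dome 1 in some starts, beside dome 6 in others). Origin at the centre of its underside
- finish_tile: fixed green square tile, 30 x 30 x 12 mm, beyond the other end of the row. Origin at the centre of its underside
- crown1 (a point): topmost point of white dome 1 (domes are numbered along the row, 1 at one end, 6 at the other). The dome is a round cap 34 mm across at its foot; its crown stands 12 mm above the black strip (44 mm above the bench) when up and this point sinks with it
- dome1 (a joint): how far dome 1 is pressed down: 0 up, 0.010 m fully down on its stop. Soft spring: about 1 N to start, 3.5 N fully down; springs back when let go
- crown2 (a point): topmost point of white dome 2 (domes are numbered along the row, 1 at one end, 6 at the other). The dome is a round cap 34 mm across at its foot; its crown stands 12 mm above the black strip (44 mm above the bench) when up and this point sinks with it
- dome2 (a joint): how far dome 2 is pressed down: 0 up, 0.010 m fully down on its stop. Soft spring: about 1 N to start, 3.5 N fully down; springs back when let go
- crown3 (a point): topmost point of white dome 3 (domes are numbered along the row, 1 at one end, 6 at the other). The dome is a round cap 34 mm across at its foot; its crown stands 12 mm above the black strip (44 mm above the bench) when up and this point sinks with it
- dome3 (a joint): how far dome 3 is pressed down: 0 up, 0.010 m fully down on its stop. Soft spring: about 1 N to start, 3.5 N fully down; springs back when let go
- crown4 (a point): topmost point of white dome 4 (domes are numbered along the row, 1 at one end, 6 at the other). The dome is a round cap 34 mm across at its foot; its crown stands 12 mm above the black strip (44 mm above the bench) when up and this point sinks with it
- dome4 (a joint): how far dome 4 is pressed down: 0 up, 0.010 m fully down on its stop. Soft spring: about 1 N to start, 3.5 N fully down; springs back when let go
- crown5 (a point): topmost point of white dome 5 (domes are numbered along the row, 1 at one end, 6 at the other). The dome is a round cap 34 mm across at its foot; its crown stands 12 mm above the black strip (44 mm above the bench) when up and this point sinks with it
- dome5 (a joint): how far dome 5 is pressed down: 0 up, 0.010 m fully down on its stop. Soft spring: about 1 N to start, 3.5 N fully down; springs back when let go
- crown6 (a point): topmost point of white dome 6 (domes are numbered along the row, 1 at one end, 6 at the other). The dome is a round cap 34 mm across at its foot; its crown stands 12 mm above the black strip (44 mm above the bench) when up and this point sinks with it
- dome6 (a joint): how far dome 6 is pressed down: 0 up, 0.010 m fully down on its stop. Soft spring: about 1 N to start, 3.5 N fully down; springs back when let go
- clip_a: loose printed clip, white on a red foot, 30 x 44 x 30 mm, on the blue sheet; leave alone. Origin at the centre of its underside
- clip_b: second loose printed clip, same as the first; leave alone
- handwheel: loose white printed handwheel, 52 mm across, 30 mm high, on the blue sheet; leave alone. Origin at the centre of its underside
- scraper: loose flat scraper, 200 mm long, on the bench to the left; leave alone
- screwdriver: loose screwdriver, 180 mm long, on the bench to the right; leave alone
- glue_stick: upright stick of glue, 30 mm across, 100 mm high, yellow cap, far left on the bench; leave alone

How it is judged:
By the outcome, as a careful person would: the job done as asked, in the order asked, and still so for the second after the job is handed in, with the robot touching nothing.
It also fails if it takes over 42 s, if anything falls off the work surface, if the arm or the gripper's body presses on something with over 40 N, if the wrist force passes 120 N, or if a joint passes its speed limit or range.

### The arm

A 6-joint arm with a two-finger parallel gripper is mounted at the origin on the work surface. World frame = base frame: x ahead of the robot, y to its left, z up, the work surface at z = 0. Lengths are in mm, angles in rad, forces in N, time in s.
With the tool pointing down it reaches from about 350 to 975 mm from the base axis. Payload 7.1 kg.
Tool frame: the origin (TCP) lies at the very end of the fingers, on their centre line; the grasp point (between the pads) lies 19 mm behind it (ctrl.tcp_to_grasp is the distance from the TCP to the grasp point, in mm); z points along the fingers, x is the direction in which the jaws open and shut, and the axes are right-handed (so a half turn about z gives the same grasp; the last joint's range is limited). The gripper opens to 88 mm and grips with 3 to 60 N. Pads are 20 mm wide; open, the fingers measure 115 mm over their backs; the gripper's body (75 mm by 178 mm) begins 61 mm behind the grasp point.
Start: joints at [-1.198, 0.423, 1.63, -0, 1.089, -0.019], TCP at [238.674, -577.615, 222.675] pointing down, gripper open.
Joint ranges: [-3, 3], [-0.9, 2.11], [0.09, 2.58], [-1.31, 4.45], [0.11, 2.69], [-2.54, 2.54]. Speed limits (rad/s): [2.39, 2.39, 3.01, 3.14, 3.14, 3.14].

### API

Orientations are given as a rotation vector (axis times angle).
In Python, from workcell import get_obs, viewer, ctrl, masks_of gives the robot as it stands. The module is installed in compiled form; this text tells all that it offers.
- The arm moves only by the shell command python3 -m inch 'ROWS'. ROWS is JSON, a list of rows, each an object of numbers: "tx", "ty", "tz": the shift along the tool's x, y, z in cm; "ax", "ay", "az": the turn, a rotation vector about the tool's x, y, z in degrees; "jaw": the opening, from 0 (shut) to 1 (fully open). In form: [{"tx": .., "ty": .., "tz": .., "ax": .., "ay": .., "az": .., "jaw": ..}, ...]. A call has 1 to 12 rows; each row shifts and turns the commanded pose from where the row before left it, along the tool's axes as they then stand; what a row does not reach is not made up. A row lasts 1/8 s, in which the tool goes at most 62.5 mm and 10.7 degrees, less where a joint would pass 70% of its speed; a pose out of reach is approached as far as the arm can. A call is refused whole if a number of a shift passes 6.25 or a number of a turn 10.7, either way. A call with a gripper value outside its range is refused whole. The fingers move at their own pace and stop on an object; the grip force is fixed at half the most. Time passes only in rows, so rows that do not move let the fingers close. It gives the time, the measured TCP pose, the force and the opening at its end, in the units of the state.
- get_obs(): the state, without advancing time (a new reading comes with each control period).
- viewer.get_image(name): name is "scene" or "side" or "wrist"; returns (picture, depth): 420x560x3 uint8, red, green, blue; 420x560 float32, mm along the optical axis (not along the pixel's ray), 0 where there is no reading.
- viewer.get_calibration(name): a dict with "fx", "fy", "cx", "cy" (pixels), "rvec" (rotation vector, rad) and "tvec" (3), from world to camera coordinates, as OpenCV has them. Camera axes: x right, y down, z forward; pixel columns grow to the right and rows downward; lengths in mm; the calibration is good to about 2 mm. A picture is of the moment at which its call begins: read the wrist's pose just before it. get_calibration takes no time and is no camera call; for the wrist camera it gives the pose at the moment of the call.
- ctrl.close_job(): hands the job in, once; it reports no verdict.
Trained networks look in the newest picture that a camera, given by its name, has taken for a name from the list of things; names that differ only in an ending like _2 or _b are one class to them, and where a whole thing is asked for, a point or a joint stands for the part that bears it (a point fixed in the world has none). Each returns a list of dicts, best first, with "score" (0 to 1); they miss things now and then, are a little off and sometimes report something else, mostly with a low value. They report only what shows in the picture. A call takes as long as a camera call.
- masks_of(camera, thing): "pixels" (420x560 bool, what is visible of it) and "location" ([column, row] in pixels, amid what is visible of it).
The state is a dict: "t": time; "qpos": joint angles; "qvel": joint speeds; "joint_torque": joint torques, N m; "ee_pos": TCP position; "orientation": TCP orientation; "ft_force": force on the tool from outside, world axes, zero at the start; "moment": the same for the moment, N m; "width": finger opening in mm.
Only numpy, scipy, OpenCV 4.12 (cv2) and the standard library are available. Lean on these libraries where they do the work, as an engineer would, in place of code of your own. Each camera call takes 0.05 s, during which the arm holds its last target. There are 200 camera calls.

## Working session

There is one attempt and no reset: what is moved stays moved. The work goes in short steps, Python scripts to look and compute and a shell command to move; the robot and the scene stay as the last step left them, time stands still between calls to the robot, and variables do not carry over. Pictures are saved under pics/ and viewed, about 8 in all and at most 12, crops included, and the job is handed in when it is done.

```bash
mkdir -p pics
cat > h.py <<'E'
import numpy as np, cv2
from workcell import get_obs, viewer, ctrl, masks_of
def cal(n):
    c=viewer.get_calibration(n); R=cv2.Rodrigues(np.array(c["rvec"],float))[0]
    return c,R,np.array(c["tvec"],float).reshape(3)
def world(c,R,t,u,v,d):
    p=np.stack([(u-c["cx"])/c["fx"]*d,(v-c["cy"])/c["fy"]*d,d],-1)
    return (p-t)@R
def onplane(c,R,t,u,v,z):
    r=R.T@np.array([(u-c["cx"])/c["fx"],(v-c["cy"])/c["fy"],1]); o=-R.T@t
    return o+r*(z-o[2])/r[2]
E
python3 - <<'E'
from h import *
for n in ["scene","side"]:
    c,R,t=cal(n); im,d=viewer.get_image(n); cv2.imwrite(f"pics/{n}0.png",im[:,:,::-1])
    print(n,-R.T@t)
    for th in ["start_tile","finish_tile","dome1","strip","clip_a","handwheel"]:
        for m in masks_of(n,th)[:7]:
            u,v=m["location"]; px=m["pixels"]; vs,us=np.nonzero(px&(d>0)); w=world(c,R,t,us,vs,d[vs,us])
            print(th,round(m["score"],2),np.round([u,v]),np.round(np.median(w,0)) if len(us) else None, np.round(w.max(0)) if len(us) else None,len(us))
o=get_obs();print(o["t"],o["orientation"])
E
```

```text
scene [1277.89655646  -38.60277767  942.53116828]
finish_tile 0.72 [238. 218.] [ 535. -118.   41.] [ 546. -106.   47.] 59
finish_tile 0.44 [326. 244.] [626. 141.  31.] [639. 156.  37.] 107
dome1 0.64 [256. 218.] [528. -70.  40.] [538. -57.  46.] 52
dome1 0.56 [282. 219.] [538.  17.  39.] [552.  31.  46.] 68
dome1 0.5 [237. 220.] [ 535. -118.   40.] [ 546. -103.   47.] 66
dome1 0.49 [296. 222.] [556.  57.  40.] [567.  73.  48.] 77
dome1 0.42 [273. 218.] [530. -27.  40.] [540. -14.  47.] 46
strip 0.94 [276. 224.] [542. -12.  33.] [616. 128.  48.] 1002
strip 0.25 [309. 228.] [580.  97.  39.] [590. 113.  47.] 78
clip_a 0.5 [306. 195.] [426.  91.  36.] [437. 117.  53.] 148
clip_a 0.46 [260. 191.] [422. -49.  36.] [438. -27.  54.] 118
handwheel 0.66 [284. 243.] [624.  17.  36.] [643.  41.  53.] 193
handwheel 0.63 [277. 226.] [542.  -6.  20.] [684. 201.  52.] 7371
side [352.42083565 905.23609749 900.15856611]
start_tile 0.41 [289. 172.] [ 556. -170.   33.] [ 569. -158.   38.] 66
finish_tile 0.72 [239. 250.] [625. 149.  33.] [640. 160.  38.] 112
dome1 0.57 [285. 220.] [534.  25.  41.] [549.  35.  46.] 85
dome1 0.56 [294. 208.] [524. -17.  41.] [539.  -6.  49.] 81
dome1 0.55 [298. 187.] [ 529. -108.   42.] [ 538. -100.   48.] 37
dome1 0.44 [259. 235.] [577. 104.  40.] [595. 117.  47.] 127
strip 0.72 [287. 223.] [542.  28.  34.] [614. 140.  49.] 1215
clip_a 0.81 [327. 245.] [420. 106.  41.] [437. 118.  55.] 238
clip_a 0.74 [262. 238.] [575. 105.  41.] [589. 117.  47.] 90
clip_a 0.59 [333. 210.] [415. -37.  38.] [438. -19.  54.] 220
handwheel 0.73 [255. 215.] [614.  29.  37.] [640.  49.  54.] 253
0.7 [-2.61134113e+00  1.74654075e+00  1.86600983e-05]
```

Run:
```python
import cv2,numpy as np
a=cv2.imread("pics/scene0.png")[150:300,170:390]; b=cv2.imread("pics/side0.png")[130:280,190:410]
cv2.imwrite("pics/c0.png",np.vstack([cv2.resize(x,(440,300),interpolation=2) for x in(a,b)]))
```

```text
(no output)
```

View pics/c0.png

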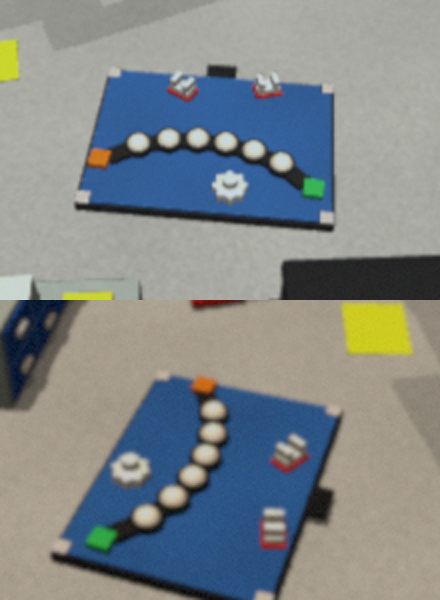

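The orange start tile is at about (556, -170) and the green finish tile at about (626, 145). All six domes show and curve towards +x. I'll move above the row with closed jaws for a closer wrist look.

```bash
python3 -m inch '[{"tx":-3.8,"ty":-4.35,"tz":-0.7,"jaw":0},{"tx":-3.8,"ty":-4.35,"tz":-0.7,"jaw":0},{"tx":-3.8,"ty":-4.35,"tz":-0.7,"jaw":0},{"tx":-3.8,"ty":-4.35,"tz":-0.7,"jaw":0},{"tx":-3.8,"ty":-4.35,"tz":-0.7,"jaw":0},{"tx":-3.8,"ty":-4.35,"tz":-0.7,"jaw":0},{"tx":-3.8,"ty":-4.35,"tz":-0.7,"jaw":0},{"tx":-3.8,"ty":-4.35,"tz":-0.7,"jaw":0},{"tx":-3.8,"ty":-4.35,"tz":-0.7,"jaw":0},{"tx":-3.8,"ty":-4.35,"tz":-0.7,"jaw":0},{"tx":-3.8,"ty":-4.35,"tz":-0.7,"jaw":0}]'
python3 -m inch '[{"az":-10,"jaw":0},{"az":-10,"jaw":0},{"az":-10,"jaw":0},{"az":-10,"jaw":0},{"az":-10,"jaw":0},{"az":-10,"jaw":0},{"az":-7.5,"jaw":0},{"jaw":0},{"jaw":0}]'
cat > look.py <<'E'
from h import *
import sys
o=get_obs();print(o["t"],np.round(o["ee_pos"],1),np.round(o["qpos"],2),np.round(o["ft_force"],2),o["width"])
c,R,t=cal("wrist"); im,d=viewer.get_image("wrist"); cv2.imwrite(f"pics/{sys.argv[1]}.png",im[:,:,::-1])
print("cam",-R.T@t)
pts=[]
for th in ["dome1","start_tile","finish_tile"]:
    for m in masks_of("wrist",th)[:8]:
        px=m["pixels"]; vs,us=np.nonzero(px); u,v=us.mean(),vs.mean(); w=world(c,R,t,us,vs,d[vs,us])[d[vs,us]>0]
        b=[(us.min()+us.max())/2,(vs.min()+vs.max())/2]
        print(th,round(m["score"],2),np.round([u,v]),np.ptp(us),np.ptp(vs),"plane36",np.round(onplane(c,R,t,*b,34),1),"depth med",np.round(np.median(w,0),1),"z98",np.round(np.percentile(w[:,2],98),1))
E
python3 look.py w1
```

```text
0.7 [ 238.7 -577.6  222.7] [-1.2   0.42  1.63  0.    1.09 -0.02] [-0.41 -0.74 -0.05] 87.78531798849792
cam [ 299.11118641 -553.11983365  384.28063047]$[0]: bad value
$[0]: bad value
```

View pics/w1.png

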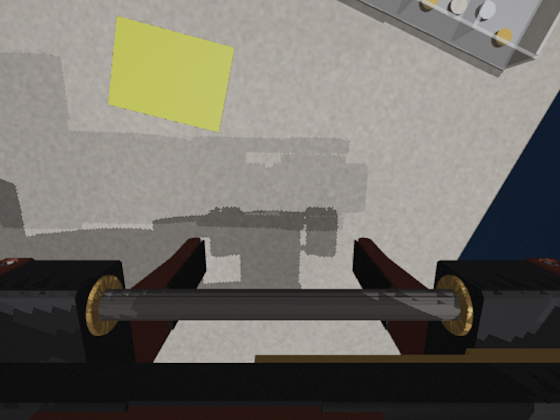

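The arm hasn't moved, because the rows were refused (the picture shows open jaws over bare bench). Rows probably need every key, so I'll fill them all in.

```bash
python3 -m inch '[{"tx":-3.2,"ty":-4.1,"tz":-0.9,"ax":0,"ay":0,"az":0,"jaw":0},{"tx":-3.2,"ty":-4.1,"tz":-0.9,"ax":0,"ay":0,"az":0,"jaw":0},{"tx":-3.2,"ty":-4.1,"tz":-0.9,"ax":0,"ay":0,"az":0,"jaw":0},{"tx":-3.2,"ty":-4.1,"tz":-0.9,"ax":0,"ay":0,"az":0,"jaw":0},{"tx":-3.2,"ty":-4.1,"tz":-0.9,"ax":0,"ay":0,"az":0,"jaw":0},{"tx":-3.2,"ty":-4.1,"tz":-0.9,"ax":0,"ay":0,"az":0,"jaw":0},{"tx":-3.2,"ty":-4.1,"tz":-0.9,"ax":0,"ay":0,"az":0,"jaw":0},{"tx":-3.2,"ty":-4.1,"tz":-0.9,"ax":0,"ay":0,"az":0,"jaw":0},{"tx":-3.2,"ty":-4.1,"tz":-0.9,"ax":0,"ay":0,"az":0,"jaw":0},{"tx":-3.2,"ty":-4.1,"tz":-0.9,"ax":0,"ay":0,"az":0,"jaw":0},{"tx":-3.2,"ty":-4.1,"tz":-0.9,"ax":0,"ay":0,"az":0,"jaw":0}]'
python3 -m inch '[{"tx":0,"ty":0,"tz":0,"ax":0,"ay":0,"az":-10,"jaw":0},{"tx":0,"ty":0,"tz":0,"ax":0,"ay":0,"az":-10,"jaw":0},{"tx":0,"ty":0,"tz":0,"ax":0,"ay":0,"az":-10,"jaw":0},{"tx":0,"ty":0,"tz":0,"ax":0,"ay":0,"az":-10,"jaw":0},{"tx":0,"ty":0,"tz":0,"ax":0,"ay":0,"az":-10,"jaw":0},{"tx":0,"ty":0,"tz":0,"ax":0,"ay":0,"az":-10,"jaw":0},{"tx":0,"ty":0,"tz":0,"ax":0,"ay":0,"az":-7.5,"jaw":0},{"tx":0,"ty":0,"tz":0,"ax":0,"ay":0,"az":0,"jaw":0},{"tx":0,"ty":0,"tz":0,"ax":0,"ay":0,"az":0,"jaw":0}]'
python3 look.py w2
```

```text
t: 2.28
ee_pos: [521.8, -78.5, 322.3]
orientation: [-2.611, 1.746, -0.001]
ft_force: [0.8, -1.3, 0.1]
width: 0.6
t: 3.4
ee_pos: [521.1, -80.1, 321.7]
orientation: [3.142, -0.005, 0.0]
ft_force: [0.2, -0.3, 0.9]
width: 0.2
3.4 [521.1 -80.1 321.7] [-0.18  0.17  1.74  0.    1.23 -0.17] [ 0.17 -0.26  0.88] 0.24749315041958167
cam [521.04892339 -14.99258597 483.29896661]
dome1 0.93 [300.  89.] 22 22 plane36 [551.5  57.8  34. ] depth med [550.9  56.7  39.6] z98 43.9
dome1 0.86 [281. 149.] 20 22 plane36 [524.  -26.4  34. ] depth med [524.  -26.2  39.8] z98 44.1
dome1 0.84 [288. 119.] 21 23 plane36 [533.7  16.   34. ] depth med [534.2  16.   39.4] z98 44.0
dome1 0.8 [318.  59.] 23 26 plane36 [577.   96.9  34. ] depth med [576.1  95.7  38.6] z98 43.9
dome1 0.69 [280. 178.] 21 21 plane36 [523.2 -70.9  34. ] depth med [522.4 -69.3  39.3] z98 44.2
start_tile 0.62 [301. 241.] 18 19 plane36 [ 556.4 -174.    34. ] depth med [ 556.8 -172.2   31.8] z98 33.5
finish_tile 0.75 [352.  26.] 23 27 plane36 [622.4 137.3  34. ] depth med [622.8 139.3  31.3] z98 33.2
```

View pics/w2.png

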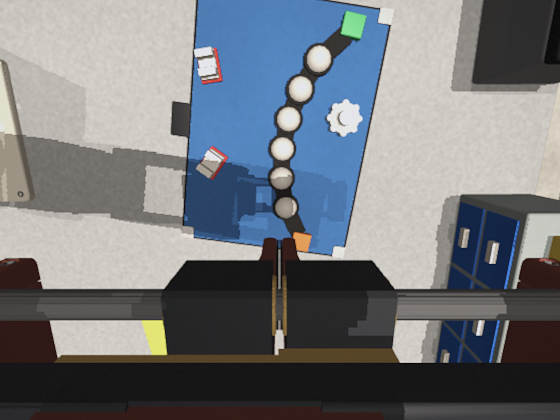

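Closed fingertips are at (280, 245), just short of the orange tile (302, 241). The six domes run from (286, 207) up to (318, 59), with green at (352, 26). The network missed only the start dome, which is in shadow. Next, a circle fit.

Run:
```python
from h import *
from scipy.optimize import least_squares
c,R,t=cal("wrist")
d6=onplane(c,R,t,286,207,38);print("d6",d6)
P=np.array([d6[:2],[522.8,-70],[524,-26.3],[534,16],[551.2,57.3],[576.6,96.3]])
s=least_squares(lambda q:np.hypot(*(P-q).T)-250,[780,-50]).x
r=np.hypot(*(P-s).T); a=np.degrees(np.arctan2(P[:,1]-s[1],P[:,0]-s[0]))%360
print("centre",s,"res",r-250,"ang",a,np.diff(a))
for A in (a[0]+6.5,a[0]+5.5): 
    A=np.radians(A); print("start pose",s+250*np.array([np.cos(A),np.sin(A)]))
# ideal: fit equal pitch
k=np.arange(6);m,b=np.polyfit(k,a,1);print(m,b,np.round(a-(m*k+b),2))
```

```text
d6 [ 531.73880815 -115.22495729   38.        ]
centre [773.30353321 -56.94872988] res [-1.50526148  0.84328933  1.18040591  0.17533491 -0.23460659 -0.64592807] ang [193.56315017 182.98242179 172.9913728  163.0468041  152.77898106
 142.07838616] [-10.58072838  -9.99104899  -9.9445687  -10.26782304 -10.7005949 ]
start pose [ 538.47476249 -142.71264095]
start pose [ 537.01374141 -138.60125154]
-10.227963169642008 193.47676060283464 [ 0.09 -0.27 -0.03  0.25  0.21 -0.26]
```

```bash
python3 -m inch '[{"tx":0.85,"ty":3.1,"tz":4,"ax":0,"ay":0,"az":0,"jaw":0},{"tx":0.85,"ty":3.05,"tz":4,"ax":0,"ay":0,"az":0,"jaw":0},{"tx":0,"ty":0,"tz":5,"ax":0,"ay":0,"az":-10,"jaw":0},{"tx":0,"ty":0,"tz":5,"ax":0,"ay":0,"az":-9.6,"jaw":0},{"tx":0,"ty":0,"tz":5,"ax":0,"ay":0,"az":0,"jaw":0},{"tx":0,"ty":0,"tz":3,"ax":0,"ay":0,"az":0,"jaw":0},{"tx":0,"ty":0,"tz":0,"ax":0,"ay":0,"az":0,"jaw":0},{"tx":0,"ty":0,"tz":0,"ax":0,"ay":0,"az":0,"jaw":0}]'
python3 look.py w3
```

```text
t: 4.6
ee_pos: [538.9, -141.8, 62.7]
orientation: [3.095, 0.533, 0.002]
ft_force: [-0.1, -0.2, 0.5]
width: 0.5
4.6 [ 538.9 -141.8   62.7] [-0.28  0.56  1.87  0.    0.71 -0.62] [-0.07 -0.2   0.51] 0.5087061113436339
cam [516.47402588 -80.45984715 224.23976748]
dome1 0.91 [365.   7.] 50 18 plane36 [538.5   5.3  34. ] depth med [538.2   4.7  35.9] z98 40.1
dome1 0.74 [281. 201.] 50 47 plane36 [ 530.7 -116.3   34. ] depth med [ 530.  -115.1   39.6] z98 43.9
dome1 0.68 [323.  57.] 56 61 plane36 [525.5 -25.6  34. ] depth med [524.9 -27.8  39.3] z98 43.9
dome1 0.65 [295. 129.] 52 53 plane36 [523.5 -69.9  34. ] depth med [523.2 -70.4  39.6] z98 43.9
dome1 0.3 [273. 131.] 536 283 plane36 [523.9 -78.1  34. ] depth med [496.7 -79.2  19.6] z98 21.1
```

View pics/w3.png

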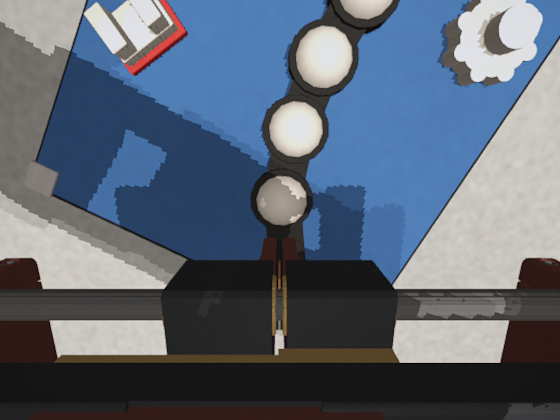

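```bash
python3 -m inch '[{"tx":0,"ty":0,"tz":1.2,"ax":0,"ay":0,"az":0,"jaw":0},{"tx":0,"ty":0,"tz":1.0,"ax":0,"ay":0,"az":0,"jaw":0},{"tx":0,"ty":0,"tz":0,"ax":0,"ay":0,"az":0,"jaw":0},{"tx":0,"ty":0,"tz":0,"ax":0,"ay":0,"az":0,"jaw":0}]'
python3 -c "
from h import *
for i in range(4):
  o=get_obs();print(o['t'],o['ee_pos'],o['ft_force']);viewer.get_image('side')"
```

```text
t: 5.3
ee_pos: [537.9, -141.6, 39.4]
orientation: [-3.096, -0.533, 0.001]
ft_force: [-0.5, -0.4, -0.2]
width: 0.9
5.3 [ 537.91112681 -141.55470819   39.39642554] [-0.54736762 -0.40987561 -0.17533806]
5.35 [ 538.06545242 -141.61619509   39.61657377] [-0.54398847 -0.65909178 -0.04664416]
5.4 [ 538.16899247 -141.62661188   39.76073506] [-0.00196688 -0.06325827  0.854144  ]
5.45 [ 538.21093105 -141.65795055   39.84011509] [ 0.22588539 -0.87409182  0.5540939 ]
```

```bash
python3 -m inch '[{"tx":0,"ty":-0.5,"tz":0,"ax":0,"ay":0,"az":1.15,"jaw":0},{"tx":0,"ty":-0.5,"tz":0,"ax":0,"ay":0,"az":1.15,"jaw":0},{"tx":0,"ty":-0.5,"tz":0,"ax":0,"ay":0,"az":1.15,"jaw":0},{"tx":0,"ty":-0.5,"tz":0,"ax":0,"ay":0,"az":1.15,"jaw":0},{"tx":0,"ty":-0.5,"tz":0,"ax":0,"ay":0,"az":1.15,"jaw":0},{"tx":0,"ty":-0.2,"tz":0,"ax":0,"ay":0,"az":0.5,"jaw":0},{"tx":0,"ty":0,"tz":0,"ax":0,"ay":0,"az":0,"jaw":0}]'
cat > chk.py <<'E'
from h import *
F=[]
for i in range(4):
    o=get_obs();F.append(np.r_[o['ee_pos'],o['ft_force']]);viewer.get_image('side')
p=np.mean(F,0);print(o['t'],np.round(p,1),[round(f[5],1) for f in F])
s=np.array([773.3,-56.9]);e=p[:2]-s;A=np.degrees(np.arctan2(*e[::-1]))%360
x=cv2.Rodrigues(np.array(o['orientation']))[0][:,1];h=np.degrees(np.arctan2(-x[1],-x[0]))
print("r-250 %.1f A %.1f (domes 193.5 183 173 163 152.8 142.1) heading err %.1f"%(np.hypot(*e)-250,A,(h-(A-90)+180)%360-180))
E
python3 chk.py
```

```text
t: 6.38
ee_pos: [529.9, -115.4, 39.6]
orientation: [-3.12, -0.364, 0.001]
ft_force: [0.4, 1.0, 1.8]
width: 0.7
6.525 [ 5.299e+02 -1.155e+02  3.960e+01  1.000e-01  6.000e-01  2.200e+00] [np.float64(1.8), np.float64(2.2), np.float64(2.1), np.float64(2.8)]
r-250 0.3 A 193.5 (domes 193.5 183 173 163 152.8 142.1) heading err -0.2
```

At the first crown, z is 39.6 and the force is about 2.2 N, so the dip is about 4.4 mm and clear of the stop. I'll continue along the arc.

```bash
python3 -m inch '[{"tx":0,"ty":-0.6,"tz":0,"ax":0,"ay":0,"az":1.37,"jaw":0},{"tx":0,"ty":-0.6,"tz":0,"ax":0,"ay":0,"az":1.37,"jaw":0},{"tx":0,"ty":-0.6,"tz":0,"ax":0,"ay":0,"az":1.37,"jaw":0},{"tx":0,"ty":-0.6,"tz":0,"ax":0,"ay":0,"az":1.37,"jaw":0},{"tx":0,"ty":-0.6,"tz":0,"ax":0,"ay":0,"az":1.37,"jaw":0},{"tx":0,"ty":-0.6,"tz":0,"ax":0,"ay":0,"az":1.37,"jaw":0},{"tx":0,"ty":-0.6,"tz":0,"ax":0,"ay":0,"az":1.37,"jaw":0},{"tx":0,"ty":-0.4,"tz":0,"ax":0,"ay":0,"az":0.9,"jaw":0},{"tx":0,"ty":0,"tz":0,"ax":0,"ay":0,"az":0,"jaw":0}]'
python3 chk.py
```

```text
t: 7.7
ee_pos: [523.0, -69.8, 39.6]
orientation: [-3.14, -0.077, 0.001]
ft_force: [1.2, 1.2, 1.4]
width: 0.5
7.85 [ 5.23e+02 -7.00e+01  3.96e+01  5.00e-01  1.40e+00  1.50e+00] [np.float64(1.4), np.float64(1.0), np.float64(1.5), np.float64(2.1)]
r-250 0.6 A 183.0 (domes 193.5 183 173 163 152.8 142.1) heading err -0.2
```

```bash
python3 -m inch '[{"tx":0,"ty":-0.7,"tz":0,"ax":0,"ay":0,"az":1.62,"jaw":0},{"tx":0,"ty":-0.7,"tz":0,"ax":0,"ay":0,"az":1.62,"jaw":0},{"tx":0,"ty":-0.7,"tz":0,"ax":0,"ay":0,"az":1.62,"jaw":0},{"tx":0,"ty":-0.7,"tz":0,"ax":0,"ay":0,"az":1.62,"jaw":0},{"tx":0,"ty":-0.7,"tz":0,"ax":0,"ay":0,"az":1.62,"jaw":0},{"tx":0,"ty":-0.7,"tz":0,"ax":0,"ay":0,"az":1.62,"jaw":0},{"tx":0,"ty":-0.7,"tz":0,"ax":0,"ay":0,"az":1.62,"jaw":0},{"tx":0,"ty":-0.7,"tz":0,"ax":0,"ay":0,"az":1.62,"jaw":0},{"tx":0,"ty":-0.7,"tz":0,"ax":0,"ay":0,"az":1.62,"jaw":0},{"tx":0,"ty":-0.7,"tz":0,"ax":0,"ay":0,"az":1.62,"jaw":0},{"tx":0,"ty":-0.7,"tz":0,"ax":0,"ay":0,"az":1.62,"jaw":0},{"tx":0,"ty":-0.7,"tz":0,"ax":0,"ay":0,"az":1.62,"jaw":0}]'
python3 chk.py; python3 look.py w4
```

```text
t: 9.4
ee_pos: [531.9, 12.4, 39.6]
orientation: [3.108, -0.456, -0.001]
ft_force: [-0.2, -1.7, 2.5]
width: 0.7
9.55 [ 5.321e+02  1.280e+01  3.960e+01 -2.000e-01  1.000e-01  1.800e+00] [np.float64(2.5), np.float64(1.8), np.float64(1.7), np.float64(1.3)]
r-250 1.1 A 163.9 (domes 193.5 183 173 163 152.8 142.1) heading err -0.5
9.6 [532.1  12.8  39.6] [0.   0.57 1.93 0.   0.64 0.29] [-0.53  1.71  2.22] 0.17103996385644604
cam [550.58371051  75.08009365 201.2468946 ]
dome1 0.97 [289. 168.] 57 58 plane36 [551.6  59.3  34. ] depth med [551.6  60.   39.5] z98 43.9
dome1 0.89 [313.  83.] 62 67 plane36 [577.1  98.4  34. ] depth med [575.8  97.6  39.4] z98 43.9
dome1 0.71 [282. 233.] 47 36 plane36 [535.4  20.9  34. ] depth med [538.1  24.5  34.9] z98 39.4
finish_tile 0.72 [381.   3.] 55 8 plane36 [617.6 124.9  34. ] depth med [622.7 126.4  28.8] z98 31.8
finish_tile 0.48 [313.  83.] 63 67 plane36 [576.8  98.4  34. ] depth med [575.8  97.6  39.4] z98 43.9
```

View pics/w4.png

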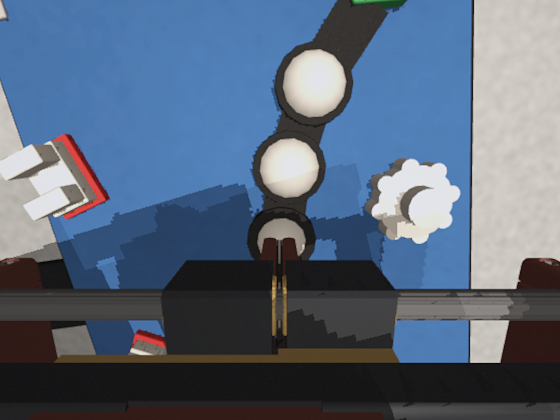

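Fingers are on dome 4 at (280, 235), dipped to z of about 39.4. Domes 5 (289, 168) and 6 (313, 83) lie ahead on the path. Continuing past the last dome.

```bash
python3 -m inch '[{"tx":0.01,"ty":-0.7,"tz":0,"ax":0,"ay":0,"az":1.6,"jaw":0},{"tx":0.01,"ty":-0.7,"tz":0,"ax":0,"ay":0,"az":1.6,"jaw":0},{"tx":0.01,"ty":-0.7,"tz":0,"ax":0,"ay":0,"az":1.6,"jaw":0},{"tx":0.01,"ty":-0.7,"tz":0,"ax":0,"ay":0,"az":1.6,"jaw":0},{"tx":0.01,"ty":-0.7,"tz":0,"ax":0,"ay":0,"az":1.6,"jaw":0},{"tx":0.01,"ty":-0.7,"tz":0,"ax":0,"ay":0,"az":1.6,"jaw":0},{"tx":0.01,"ty":-0.7,"tz":0,"ax":0,"ay":0,"az":1.6,"jaw":0},{"tx":0.01,"ty":-0.7,"tz":0,"ax":0,"ay":0,"az":1.6,"jaw":0},{"tx":0.01,"ty":-0.7,"tz":0,"ax":0,"ay":0,"az":1.6,"jaw":0},{"tx":0.01,"ty":-0.7,"tz":0,"ax":0,"ay":0,"az":1.6,"jaw":0},{"tx":0.01,"ty":-0.7,"tz":0,"ax":0,"ay":0,"az":1.6,"jaw":0},{"tx":0.01,"ty":-0.7,"tz":0,"ax":0,"ay":0,"az":1.6,"jaw":0}]'
python3 chk.py
```

```text
t: 11.3
ee_pos: [568.1, 87.3, 39.3]
orientation: [2.987, -0.968, -0.003]
ft_force: [-2.9, -3.5, 1.9]
width: 0.4
11.45 [ 5.691e+02  8.800e+01  3.960e+01 -8.000e-01  2.000e-01  1.800e+00] [np.float64(1.9), np.float64(1.7), np.float64(1.2), np.float64(2.3)]
r-250 0.4 A 144.6 (domes 193.5 183 173 163 152.8 142.1) heading err -0.5
```

```bash
python3 -m inch '[{"tx":0,"ty":-0.7,"tz":0,"ax":0,"ay":0,"az":1.6,"jaw":0},{"tx":0,"ty":-0.7,"tz":0,"ax":0,"ay":0,"az":1.6,"jaw":0},{"tx":0,"ty":-0.7,"tz":0,"ax":0,"ay":0,"az":1.6,"jaw":0},{"tx":0,"ty":-0.7,"tz":0,"ax":0,"ay":0,"az":1.6,"jaw":0},{"tx":0,"ty":-0.7,"tz":0,"ax":0,"ay":0,"az":1.6,"jaw":0},{"tx":0,"ty":-0.6,"tz":0,"ax":0,"ay":0,"az":1.4,"jaw":0},{"tx":0,"ty":0,"tz":0,"ax":0,"ay":0,"az":0,"jaw":0},{"tx":0,"ty":0,"tz":-2,"ax":0,"ay":0,"az":0,"jaw":0},{"tx":0,"ty":0,"tz":-5,"ax":0,"ay":0,"az":0,"jaw":0},{"tx":0,"ty":0,"tz":-5,"ax":0,"ay":0,"az":0,"jaw":0}]'
python3 -m inch '[{"tx":0,"ty":6,"tz":-1,"ax":0,"ay":0,"az":0,"jaw":0},{"tx":0,"ty":6,"tz":-5,"ax":0,"ay":0,"az":0,"jaw":0},{"tx":0,"ty":6,"tz":-5,"ax":0,"ay":0,"az":0,"jaw":0},{"tx":0,"ty":6,"tz":-1,"ax":0,"ay":0,"az":0,"jaw":0},{"tx":0,"ty":0,"tz":0,"ax":0,"ay":0,"az":0,"jaw":0},{"tx":0,"ty":0,"tz":0,"ax":0,"ay":0,"az":0,"jaw":0}]'
python3 look.py w5
```

```text
t: 12.75
ee_pos: [594.9, 119.0, 162.0]
orientation: [2.9, -1.208, -0.0]
ft_force: [0.6, -0.9, 0.9]
width: 0.4
t: 13.5
ee_pos: [442.3, -33.0, 260.7]
orientation: [-2.899, 1.209, -0.003]
ft_force: [0.0, 0.2, -0.0]
width: 0.2
13.5 [442.3 -33.  260.7] [-0.1   0.1   1.98  0.    1.06  0.69] [ 0.05  0.2  -0.04] 0.1852701781635123
cam [488.35850314  12.63834286 422.4042629 ]
dome1 0.94 [341. 167.] 25 25 plane36 [522.9 -69.3  34. ] depth med [522.8 -68.2  39.3] z98 44.2
dome1 0.93 [301. 112.] 26 27 plane36 [534.2  17.4  34. ] depth med [533.5  17.5  39.3] z98 44.0
dome1 0.81 [280.  36.] 27 30 plane36 [576.6  97.8  34. ] depth med [575.   96.4  39.3] z98 43.9
dome1 0.77 [368. 189.] 24 23 plane36 [ 530.  -116.4   34. ] depth med [ 528.8 -114.3   39.7] z98 44.3
dome1 0.71 [319. 142.] 26 26 plane36 [525.4 -25.2  34. ] depth med [524.5 -24.9  39.1] z98 44.0
dome1 0.67 [287.  78.] 27 29 plane36 [551.1  58.6  34. ] depth med [549.8  58.   38.9] z98 44.1
start_tile 0.83 [408. 205.] 25 25 plane36 [ 555.4 -171.5   34. ] depth med [ 555.  -173.5   31.8] z98 33.4
finish_tile 0.73 [301. 113.] 25 27 plane36 [533.8  17.9  34. ] depth med [532.8  17.4  39.6] z98 44.1
```

View pics/w5.png

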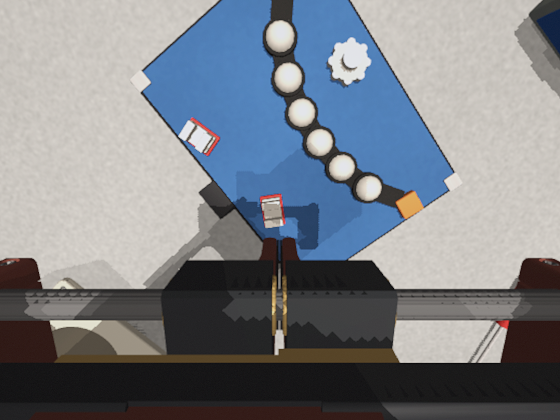

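All six domes are back up at z of about 44, from (368, 189) to (280, 36). The clips and handwheel are where they were, and the arm is clear.

```bash
python3 -c "
from workcell import ctrl
print(ctrl.close_job())"
```

```text
the job is handed in; nothing more can be done
None
```

I stroked all six domes in one pass with closed fingertips, from the orange tile to the green one, and handed the job in at about 13.5 s.

- **Stroke:** I held the fingertips at z of about 39.6 mm, which dips each dome about 4.4 mm of its 10 mm travel. The path stayed within about 1 mm of the fitted arc at each check.
- **Force:** The averages when I paused on or beside four of the domes (1st, 2nd, 4th and 6th) were about 1.5–2.2 N, against 3.5 N at the stop. I did not stop to read force on the 3rd and 5th, but passed over them at the same height.
- **Last check:** After I lifted clear, all six crowns measured about 44 mm, so every dome sprang back. The force was near zero, and the clips and handwheel looked undisturbed. I did not recheck the scraper, screwdriver or glue stick, but the arm stayed high except over the strip.
- **What went wrong:** The first move calls were refused because the rows left out some keys, and nothing moved. In the last picture the network labelled a dome as the green tile, because the real tile was out of view.

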